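# Clear a jammed carton from the sealer's chute, machine isolated

## Task

A carton has jammed crosswise on top of the guide rails of the sealer's sloped discharge chute. Switch the machine off at the rotary isolator on the console before you touch the carton, lay the carton flat and lengthwise between the rails, right down against the chute's end stop, then switch the isolator fully back on. Leave the other things on the table where they are.

Things in the scene. Friction and masses are not known exactly. Their poses are not given: they have to be found in the camera images.
- isolator (a joint): isolator handle, rad: 0 = OFF (bar level across the panel, nose to the left seen from the robot), 1.571 = ON (bar up and down the slope, nose at top). Turns clockwise, seen facing the panel, from OFF to ON, with a stop at each end. A snap-action spring (0.35 Nm) holds each end: let go past halfway (0.785) the handle snaps to the far end, short of it it snaps back.
- isolator_grip (a point): on the handle's axis, 34 mm off the panel, at grip height; turns with the handle. z = turning axis, out of the panel (35 degrees from vertical, leaning to the robot); y = along the bar to its nose; x = across the bar. Black bar 18 mm wide, 80 long (40 either way) plus a 9 mm pointed nose, 12 to 42 mm off the panel, on a round hub.
- console: white fixed console, 184 deep x 170 wide x 235 mm high; origin on the table 18 mm before its front edge, front (-x) to the robot. Panel slopes up at 35 degrees away from the robot, its middle (isolator axis) at x = 80, z = 88 mm. A drip canopy overhangs its upper half down to x = 94 mm, underside 212 mm high: no room for an upright gripper; come in along the isolator axis.
- chute: fixed sloped chute of the grey sealer, rising 20 degrees away from the robot. Origin: on its floor, where the middle of the seated carton's underside belongs; x up the slope, y across, z square off the floor. Floor 66 mm wide between steel rails 12 mm high, 6 thick; end stop at x = -70 mm, 25 high; sealer's front at x = 245 mm. A carton does not slide down by itself. Keep fingers above the rails.
- carton: jammed carton: closed white box with a brown band, 140 (x) x 56 (y) x 45 (z) mm, 0.15 to 0.31 kg; origin in the middle of its underside. Lies flat on the tops of both rails, crosswise, 100 to 130 mm up the slope from the seat. Rigid: may be gripped across its 56 mm width with 20 to 60 N. Either end may point up the slope when seated.
- label_roll: bystander: white roll of labels standing flat, 80 mm across, 50 high, between console and chute; origin in the middle of its underside
- carton_b: bystander: spare carton, same as the jammed one, on the table at the side, under carton_c; origin in the middle of its underside
- carton_c: bystander: spare carton lying on top of carton_b; origin in the middle of its underside
- tape_gun: bystander: hand tape dispenser, 235 x 65 x 100 mm, at the side; origin under the middle of its plate
- pen: bystander: black marker, 120 mm long, lying right of the middle, near the robot; origin under its middle
- brush: bystander: wooden-handled hand brush, 160 mm long, lying between console and chute; origin under its middle
- spray: bystander: white bottle, 64 mm across, 160 high, left of the middle, near the robot; origin in the middle of its underside
Mind the look-alikes: they are no part of the job. Leave any black look-alike of the carton alone.

How it is judged:
By the outcome, as a careful person would: the job done as asked, in the order asked, and still so for the second after the job is handed in, with the robot touching nothing.
It also fails if it takes over 72 s, if anything falls off the work surface, if the arm or the gripper's body presses on something with over 40 N, if the wrist force passes 120 N, or if a joint passes its speed limit or range.

## Robot

A 6-joint arm with a two-finger parallel gripper is mounted at the origin on the work surface. World frame = base frame: x ahead of the robot, y to its left, z up, the work surface at z = 0. Lengths are in m, angles in degrees, forces in N, time in s.
With the tool pointing down it reaches from about 0.375 to 0.825 m from the base axis. Payload 5.5 kg.
Tool frame: the origin (TCP) lies midway between the tips of the shut fingers; the grasp point (between the pads) lies 19 mm behind it (env.grip_depth is the z of the grasp point in the tool frame, in m); z points along the fingers, y is the line along which they close (so a half turn about z gives the same grasp; the last joint's range is limited). The gripper opens to 85 mm and grips with 20 to 120 N. Pads are 22 mm wide; open, the fingers measure 114 mm over their backs; the gripper's body (76 mm by 85 mm) begins 54 mm behind the grasp point. The pads swing forward as they close: fully open they stand 13 mm farther back than shut.
Start: joints at [0, 17.962, -2.699, 69.339, 0, 90], TCP at [0.6, -0, 0.231] pointing down, gripper open.
Joint ranges: [-152.73, 152.73], [-39.44, 99.34], [-58.76, 71.6], [-118.89, 123.64], [-81.53, 83.1], [-180, 180]. Speed limits (degrees/s): [136.94, 136.94, 172.46, 180, 180, 180].

## Interface

Orientations are given as a 3x3 rotation matrix whose columns are the frame's x, y, z axes.
In Python, from bench import readout, vision, env gives the robot as it stands.
- The arm moves only by the shell command python3 -m crank 'ROWS' [FORCE]. ROWS is text: rows parted by semicolons, each of 7 numbers parted by spaces: the shift along the tool's x, y, z in units of 0.03 m (1.0 is 0.03 m), then the turn, a rotation vector about the tool's x, y, z in units of 0.08 rad (1.0 is 0.08 rad), then the opening, from -1 (shut) to 1 (fully open). In form: x y z rx ry rz jaw; .... A call has 1 to 5 rows; each row shifts and turns the commanded pose from where the row before left it, along the tool's axes as they then stand; what a row does not reach is not made up. A row lasts 1/8 s, in which the tool goes at most 62.5 mm and 10.7 degrees, less where a joint would pass 70% of its speed; a pose out of reach is approached as far as the arm can. A call with a number of a shift or a turn outside -1 to 1 is refused whole. A call with a gripper value outside its range is refused whole. The fingers move at their own pace and stop on an object; FORCE is the grip in N (left out, the last holds). Time passes only in rows, so rows that do not move let the fingers close. It gives the time, the measured TCP pose, the force, the opening and the grip force at its end, in the units of the state.
- readout.get_state(): the state, without advancing time (a new reading comes with each control period).
- vision.snapshot(name): name is "scene" or "side" or "wrist"; returns (picture, depth): 384x512x3 uint8, blue, green, red; 384x512 float32, m along the optical axis (not along the pixel's ray), 0 where there is no reading.
- vision.get_calibration(name): a dict with "K" (3x3 intrinsics, pixels), "xyz" and "orientation" of the camera in the world. Camera axes: x right, y down, z forward; pixel columns grow to the right and rows downward; lengths in m; the calibration is good to about 2 mm. A picture is of the moment at which its call begins: read the wrist's pose just before it. get_calibration takes no time and is no camera call; for the wrist camera it gives the pose at the moment of the call.
- env.sign_off(): hands the job in; it is judged then, once.
The state is a dict: "time_s": time; "joint_positions": joint angles; "qvel": joint speeds; "joint_efforts": joint torques, N m; "eef_pos": TCP position; "eef_rot": TCP orientation; "ft_force": force on the tool from outside, world axes, zero at the start; "torque": the same for the moment, N m; "finger_gap": finger opening in m; "finger_force": force on a finger pad.
Only numpy, scipy, OpenCV 4.12 (cv2) and the standard library are available. Lean on these libraries where they do the work, as an engineer would, in place of code of your own. Each camera call takes 0.05 s, during which the arm holds its last target. There are 200 camera calls.

## Working session

There is one attempt and no reset: what is moved stays moved. The work goes in short steps, Python scripts to look and compute and a shell command to move; the robot and the scene stay as the last step left them, time stands still between calls to the robot, and variables do not carry over. Pictures are saved under pics/ and viewed, at most 10 in all, crops included, and the job is handed in when it is done.

```bash
ls; mkdir -p pics; python3 - <<'E'
from bench import readout, vision, env
import cv2,numpy as np
ims=[]
for n in("scene","side"):
    im,d=vision.snapshot(n); np.savez(f"{n}0.npz",im=im,d=d); cv2.imwrite(f"pics/{n}0.png",im)
    c=vision.get_calibration(n); print(n,c)
print(env.grip_depth,(d>0).mean())
E
```

```text
pics
scene {'K': array([[363.17237424,   0.        , 254.14717467],
       [  0.        , 363.17237424, 190.68669882],
       [  0.        ,   0.        ,   1.        ]]), 'xyz': array([ 1.40311233, -0.12780186,  1.03510368]), 'orientation': array([[ 0.12873353,  0.74115022, -0.65888089],
       [ 0.99167815, -0.09718993,  0.08443087],
       [-0.00146063, -0.66426686, -0.74749408]])}
side {'K': array([[423.34634512,   0.        , 254.35933771],
       [  0.        , 423.34634512, 182.91910757],
       [  0.        ,   0.        ,   1.        ]]), 'xyz': array([ 0.28516486, -0.88594304,  0.94210945]), 'orientation': array([[ 0.94664198, -0.22176852,  0.23385398],
       [-0.32214894, -0.62987091,  0.7067409 ],
       [-0.00943507, -0.74436641, -0.66770474]])}
-0.0187 0.9959259033203125
```

View pics/scene0.png

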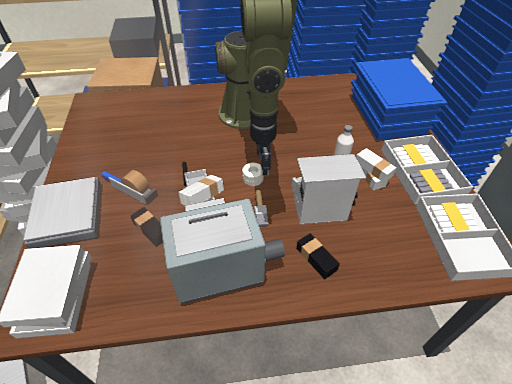

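View pics/side0.png

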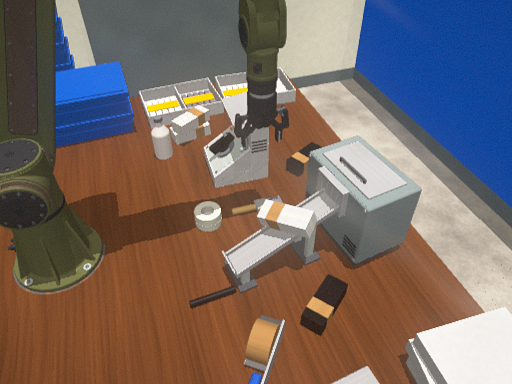

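The scene view shows the console (about 330,190), the chute with the carton (200,190), and the sealer (215,250). The side view shows the handle at about (222,145), the carton at (287,218), the chute's end stop at (235,270) and black look-alikes at (325,303) and (303,157).

```bash
cat > h.py <<'E'
import numpy as np,cv2
from bench import readout,vision,env
def cloud(d,c):
    K=c["K"];v,u=np.mgrid[:d.shape[0],:d.shape[1]]
    P=np.stack([(u-K[0,2])/K[0,0]*d,(v-K[1,2])/K[1,1]*d,d],-1)
    return P@np.asarray(c["orientation"]).T+np.asarray(c["xyz"])
def plane(Q,it=300,t=.002):
    rng=np.random.default_rng(0);best=None
    for _ in range(it):
        a,b,c=Q[rng.choice(len(Q),3,False)];n=np.cross(b-a,c-a);l=np.linalg.norm(n)
        if l<1e-9: continue
        m=abs((Q-a)@(n/l))<t
        if best is None or m.sum()>best.sum():best=m
    R=Q[best];o=R.mean(0);n=np.linalg.svd(R-o,full_matrices=False)[2][2]
    return o,n*np.sign(n[2]),best
E
python3 - <<'E'
from h import *
z=np.load("side0.npz");c=vision.get_calibration("side");P=cloud(z["d"],c)
np.set_printoptions(precision=4,suppress=True)
def p(n,l):
    for u,v in l: print(n,(u,v),P[v,u])
p("table",[(150,250),(330,340)])
p("chute",[(240,248),(250,252),(262,240),(243,243),(320,205)])
p("carton",[(287,210),(270,210),(305,215),(285,228)])
p("panel",[(213,165),(222,170),(235,145),(222,145)])
a=cv2.resize(z["im"][125:200,195:290],None,fx=6,fy=6,interpolation=2)
b=cv2.resize(z["im"][180:295,215:345],None,fx=5,fy=5,interpolation=2)
cv2.imwrite("pics/a.png",a);cv2.imwrite("pics/b.png",b)
z=np.load("scene0.npz");c=vision.get_calibration("scene");P=cloud(z["d"],c)
p("s carton",[(195,188),(213,185),(205,187)]);p("s table",[(300,130)]);p("console top",[(330,175)])
E
```

```text
table (150, 250) [ 0.2435 -0.0611  0.0007]
table (330, 340) [ 0.6038 -0.4732  0.0027]
chute (240, 248) [ 0.4731 -0.1901  0.0659]
chute (250, 252) [ 0.4923 -0.2164  0.0721]
chute (262, 240) [ 0.5317 -0.1988  0.0852]
chute (243, 243) [ 0.4833 -0.185   0.0765]
chute (320, 205) [ 0.6999 -0.1848  0.1465]
carton (287, 210) [ 0.5993 -0.1973  0.1736]
carton (270, 210) [ 0.5632 -0.1712  0.1606]
carton (305, 215) [ 0.6315 -0.2353  0.1816]
carton (285, 228) [ 0.5853 -0.2223  0.1371]
panel (213, 165) [0.496  0.1838 0.0536]
panel (222, 170) [0.5132 0.1312 0.069 ]
panel (235, 145) [0.5767 0.1916 0.1101]
panel (222, 145) [0.5376 0.2108 0.1064]
s carton (195, 188) [ 0.6113 -0.216   0.1774]
s carton (213, 185) [ 0.5955 -0.1589  0.1663]
s carton (205, 187) [ 0.6112 -0.1843  0.1775]
s table (300, 130) [0.164  0.2373 0.0059]
console top (330, 175) [0.6654 0.2008 0.2362]
```

View pics/a.png

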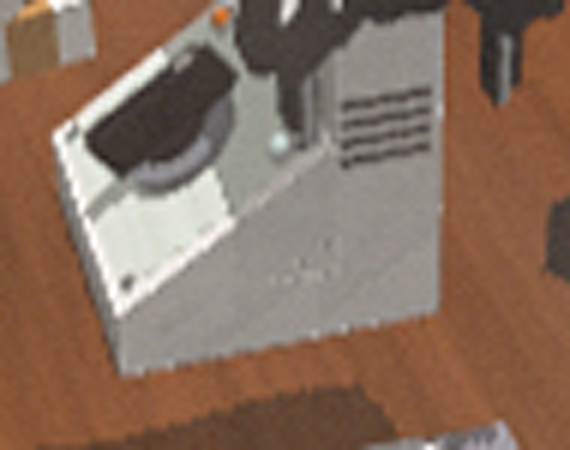

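View pics/b.png

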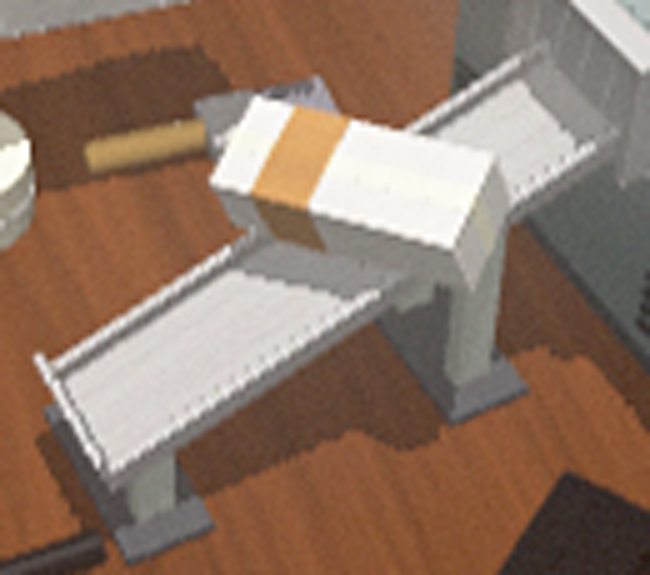

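Crop a shows the bar running up the slope (110,150)-(225,65): ON. Crop b shows the carton lying crosswise on both rails, with the end stop at (40,355)-(105,465) and the rail tops clear.

```bash
cat > m.py <<'E'
from h import *
np.set_printoptions(precision=4,suppress=True)
zs=np.load("side0.npz");Ps=cloud(zs["d"],vision.get_calibration("side"))
zc=np.load("scene0.npz");Pc=cloud(zc["d"],vision.get_calibration("scene"))
# canopy top rectangle (scene)
A=Pc[150:225,290:370].reshape(-1,3);A=A[abs(A[:,2]-.235)<.006]
r=cv2.minAreaRect(A[:,:2].astype(np.float32));print("canopy",r,len(A))
# panel plane (side)
hsv=cv2.cvtColor(zs["im"],cv2.COLOR_BGR2HSV)
R=np.zeros(zs["d"].shape,bool);R[140:185,203:250]=1;R&=hsv[...,2]>140
Q=Ps[R];o,n,b=plane(Q,t=.0025);print("panel",o,n,b.sum(),len(Q),"tilt",np.degrees(np.arccos(n[2])),"yaw",np.degrees(np.arctan2(n[1],n[0])))
# chute floor
m=np.zeros(R.shape,np.uint8);cv2.fillPoly(m,[np.array([[232,262],[262,237],[282,241],[240,268]])],1)
o,n,b=plane(Ps[m>0]);print("floor",o,n,b.sum(),"tilt",np.degrees(np.arccos(n[2])),"yaw",np.degrees(np.arctan2(-n[1],-n[0])))
np.savez("floor.npz",o=o,n=n)
for nm,P,S in(("side",Ps,np.s_[175:285,222:345]),("scene",Pc,np.s_[160:225,175:230])):
    Q=P[S].reshape(-1,3);h=(Q-o)@n
    yaw=np.arctan2(-n[1],-n[0]);x=np.array([np.cos(yaw),np.sin(yaw),0]);x-=n*(x@n);x/=np.linalg.norm(x);y=np.cross(n,x)
    L=np.stack([(Q-o)@x,(Q-o)@y,h],1)
    T=L[abs(h-.057)<.006];rr=cv2.minAreaRect(T[:,:2].astype(np.float32));print(nm,"carton top",rr,len(T),"h",np.median(T[:,2]))
    c=o+x*rr[0][0]+y*rr[0][1]+n*np.median(T[:,2]);print(" centre",c)
    T=L[(abs(h-.012)<.004)&(L[:,0]<.3)]
    print(" railpts",len(T),np.histogram(T[:,1],bins=np.arange(-.06,.07,.01)))
    if nm=="side":
        for s in(1,-1):
            U=T[(s*T[:,1]>.02)&(T[:,0]>-.05)&(T[:,0]<.03)];print(" rail",s,len(U),np.polyfit(U[:,0],U[:,1],1) if len(U)>5 else 0)
        U=L[abs(L[:,0])<.3];U=U[(U[:,2]>.018)&(U[:,2]<.03)&(U[:,0]<0)];print(" stop",len(U),U.min(0),U.max(0),np.median(U,0),np.polyfit(U[:,1],U[:,0],1))
E
python3 m.py
```

```text
canopy ((0.6433041095733643, 0.21233704686164856), (0.10133123397827148, 0.1923271119594574), 1.707945704460144) 934
panel [0.5549 0.131  0.0516] [-0.0377 -0.9993  0.0059] 566 1435 tilt 89.65918745366095 yaw -92.16026045450751
floor [ 0.5094 -0.2209  0.0771] [-0.3401 -0.0291  0.9399] 445 tilt 19.959408280541975 yaw 4.897680724344053
side carton top ((0.16545185446739197, 0.007604420185089111), (0.13643276691436768, 0.24651126563549042), 84.05390930175781) 1087 h 0.057172143354921
 centre [ 0.6443 -0.2017  0.1874]
 railpts 569 (array([  5,   7, 131, 124,  26,   9,   6,  10,   9,  82, 103,  41]), array([-0.06, -0.05, -0.04, -0.03, -0.02, -0.01,  0.  ,  0.01,  0.02,
        0.03,  0.04,  0.05,  0.06]))
 rail 1 83 [0.0476 0.04  ]
 rail -1 74 [ 0.0548 -0.032 ]
 stop 55 [-0.0795 -0.0387  0.02  ] [-0.0714  0.0401  0.0291] [-0.0752 -0.0021  0.0241] [-0.0508 -0.0755]
scene carton top ((0.19102731347084045, 0.016097672283649445), (0.15227539837360382, 0.28513309359550476), 85.06488800048828) 976 h 0.05879459836295638
 centre [ 0.667  -0.1912  0.1976]
 railpts 103 (array([ 4,  7, 19, 15,  4,  4,  5,  6,  7, 11, 10,  3]), array([-0.06, -0.05, -0.04, -0.03, -0.02, -0.01,  0.  ,  0.01,  0.02,
        0.03,  0.04,  0.05,  0.06]))
```

```bash
cat >> h.py <<'E'
from scipy.spatial.transform import Rotation as Ro
def go(p,R,s=None):
    s=s or readout.get_state();R0=np.array(s["eef_rot"]).reshape(3,3);p0=np.array(s["eef_pos"])
    rv=Ro.from_matrix(R0.T@R).as_rotvec();d=R.T@(np.array(p)-p0)
    print("TURN units",np.round(rv/.08,2)," then SHIFT units",np.round(d/.03,2))
def axR(x,z):  # tool axes with z given, x hint
    z=np.array(z,float)/np.linalg.norm(z);y=np.cross(z,x);y/=np.linalg.norm(y);return np.stack([np.cross(y,z),y,z],1)
E
python3 - <<'E'
from h import *
np.set_printoptions(precision=4,suppress=True)
zs=np.load("side0.npz");Ps=cloud(zs["d"],vision.get_calibration("side"));hsv=cv2.cvtColor(zs["im"],cv2.COLOR_BGR2HSV)
print("spray",Ps[150,162],Ps[125,157],"roll",Ps[210,208],"brush",Ps[210,245])
Q=Ps[135:185,200:250];B=(hsv[135:185,200:250,2]>150)&(Q[...,1]>.14)&(Q[...,1]<.3)&(Q[...,2]>.03)&(Q[...,2]<.14)
o,n,b=plane(Q[B],t=.0025);print("panel",o,n,b.sum(),B.sum(),"tilt",np.degrees(np.arccos(n[2])),"yaw",np.degrees(np.arctan2(-n[1],-n[0])))
print("x at z=.088:",o[0]+(.088-o[2])*n[2]/-n[0])
D=Q[(hsv[135:185,200:250,2]<70)];h=(D-o)@n;D=D[(h>.035)&(h<.048)&(D[:,1]>.15)&(D[:,1]<.27)];print("bar top",len(D),D.mean(0),D.min(0),D.max(0), D.mean(0)-n*((D.mean(0)-o)@n))
s=readout.get_state();print(s["eef_pos"],np.array(s["eef_rot"]),s["finger_gap"])
c=vision.get_calibration("wrist");print(c)
yaw=np.radians(0);z=-np.array([-np.sin(np.radians(35)),0,np.cos(np.radians(35))])
R0=np.array(s["eef_rot"]).reshape(3,3)
R=axR(np.array([.82,0,.57]),z) if R0[0,0]>0 else axR(-np.array([.82,0,.57]),z)
print(R);go(np.array([.545,.21,.088])-z*.16,R)
E
```

```text
spray [0.3511 0.3357 0.0433] [0.3516 0.3539 0.136 ] roll [0.4331 0.0088 0.0314] brush [ 0.5442 -0.008   0.01  ]
panel [0.5305 0.1931 0.0768] [-0.5748  0.0265  0.8178] 456 566 tilt 35.12988741798417 yaw -2.638708018668922
x at z=.088: 0.5464426366368341
bar top 65 [0.5266 0.2102 0.1216] [0.4966 0.2031 0.0972] [0.562  0.2212 0.1451] [0.5492 0.2092 0.0894]
[0.5995 0.     0.2305] [[ 0.      1.     -0.0015]
 [ 1.     -0.      0.    ]
 [ 0.     -0.0015 -1.    ]] 0.08540012786678557
{'K': array([[311.3246,   0.    , 258.1726],
       [  0.    , 311.3246, 189.9567],
       [  0.    ,   0.    ,   1.    ]]), 'xyz': array([0.5991, 0.0745, 0.3738]), 'orientation': array([[ 1.    , -0.0014, -0.001 ],
       [-0.0016, -0.9564, -0.292 ],
       [-0.0006,  0.292 , -0.9564]])}
[[ 0.8192  0.      0.5736]
 [ 0.     -1.     -0.    ]
 [ 0.5736  0.     -0.8192]]
TURN units [-5.99  5.99 18.96]  then SHIFT units [-4.21 -7.   -2.48]
```

```bash
cat >> h.py <<'E'
def con(psi):
    c,s=np.cos(np.radians(psi)),np.sin(np.radians(psi));n=np.array([-.5736*c,-.5736*s,.8192]);up=np.array([.8192*c,.8192*s,.5736]);return n,up
AX=np.array([.5485,.2095,.088])
E
python3 - <<'E'
from h import *
n,up=con(-2.4);R=axR(-up,-n);print(R.round(3));go(AX+n*.13,R)
E
```

```text
[[-0.818  0.042  0.573]
 [ 0.034  0.999 -0.024]
 [-0.574 -0.    -0.819]]
TURN units [ -5.84  -6.08 -18.46]  then SHIFT units [ 4.36  6.91 -1.58]
```

```bash
r='-0 0 0 -.292 -.304 -.923 1'; python3 -m crank '0 0 0 -.292 -.304 -.923 1;0 0 0 -.292 -.304 -.923 1;0 0 0 -.292 -.304 -.923 1;0 0 0 -.292 -.304 -.923 1;0 0 0 -.292 -.304 -.923 1'; python3 -c "
from h import *
print(readout.get_state()['joint_positions'])"
```

```text
time_s: 0.72
eef_pos: [0.5996, 0.0, 0.2308]
eef_rot: [[-0.354, 0.925, 0.136], [0.924, 0.369, -0.098], [-0.14, 0.091, -0.986]]
ft_force: [-0.2, 0.2, -0.1]
finger_gap: 0.0855
finger_force: 0.0
[  3.3330636   11.47595169 -11.97615167  59.04508724  -6.04080653
  71.58544336]
```

j6 falls, good.

```bash
for i in 1; do python3 -m crank '0 0 0 -.292 -.304 -.923 1;0 0 0 -.292 -.304 -.923 1;0 0 0 -.292 -.304 -.923 1;0 0 0 -.292 -.304 -.923 1;0 0 0 -.292 -.304 -.923 1' >/dev/null; python3 -m crank '0 0 0 -.292 -.304 -.923 1;0 0 0 -.292 -.304 -.923 1;0 0 0 -.292 -.304 -.923 1;0 0 0 -.292 -.304 -.923 1;0 0 0 -.292 -.304 -.923 1' >/dev/null;  python3 -m crank '0 0 0 -.292 -.304 -.923 1;0 0 0 -.292 -.304 -.923 1;0 0 0 -.292 -.304 -.923 1;0 0 0 -.292 -.304 -.923 1;0 0 0 -.292 -.304 -.923 1' >/dev/null; done
python3 -m crank '1 0 -.8 0 0 0 1;1 0 -.8 0 0 0 1;1 1 0 0 0 0 1;1 1 0 0 0 0 1;.36 1 0 0 0 0 1' >/dev/null
python3 -m crank '0 1 0 0 0 0 1;0 1 0 0 0 0 1;0 1 0 0 0 0 1;0 .9 0 0 0 0 1;0 0 0 0 0 0 1'
python3 - <<'E'
from h import *
s=readout.get_state();print(s['joint_positions'])
c=vision.get_calibration("wrist");im,d=vision.snapshot("wrist");np.savez("w1.npz",im=im,d=d,**c);cv2.imwrite("pics/w1.png",im)
E
```

```text
time_s: 3.85
eef_pos: [0.474, 0.214, 0.1953]
eef_rot: [[-0.818, 0.039, 0.574], [0.032, 0.999, -0.022], [-0.574, 0.0, -0.819]]
ft_force: [0.1, -0.1, -0.2]
finger_gap: 0.0855
finger_force: 0.0
[ 37.92462693 -10.60796837 -48.79127189  23.61954993 -21.73656235
  34.64288563]
```

View pics/w1.png

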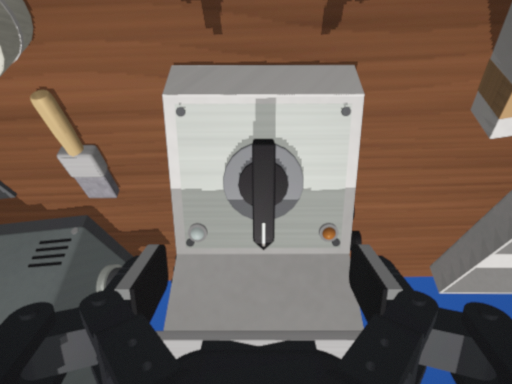

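The wrist picture shows the bar from (263,140) to the nose at (263,248), the hub's middle near (263,182), and the canopy below it at (265,290).

```bash
python3 - <<'E'
from h import *
np.set_printoptions(precision=4,suppress=True)
z=np.load("w1.npz");P=cloud(z["d"],z);hsv=cv2.cvtColor(z["im"],cv2.COLOR_BGR2HSV)
Q=P[105:245,185:345].reshape(-1,3);o,n,b=plane(Q);print("panel",o,n,b.sum(),len(Q),"tilt",np.degrees(np.arccos(n[2])),"psi",np.degrees(np.arctan2(-n[1],-n[0])))
n0,up=con(np.degrees(np.arctan2(-n[1],-n[0])));up-=n*(up@n);yl=np.cross(n,up)
S=P[105:255,215:320];D=S[hsv[105:255,215:320,2]<75];h=(D-o)@n;D=D[(h>.037)&(h<.047)]
L=np.stack([(D-o)@up,(D-o)@yl],1).astype(np.float32);r=cv2.minAreaRect(L);print(len(D),"bar rect",r,"h",np.median((D-o)@n))
vx=cv2.fitLine(L,2,0,.01,.01).ravel();print("bar dir vs upslope deg",np.degrees(np.arctan2(vx[1],vx[0])))
u0=L[:,0].max()-.049;v0=np.median(L[:,1]);p=o+up*u0+yl*v0;print("axis on panel",p,"extent",np.ptp(L[:,0]))
# front panel edge check: ray of hub centre
gr=(P[145:215,225:300]);hh=(gr.reshape(-1,3)-o)@n;G=gr.reshape(-1,3)[(hh>.006)&(hh<.014)];print("hub c",((G-o)@up).min(),((G-o)@up).max(),((G-o)@yl).min(),((G-o)@yl).max(),"u0",u0,"v0",v0)
# panel side edges -> yaw by white mask rows
K=z["K"]
def ray(u,v):
    w=z["orientation"]@np.array([(u-K[0,2])/K[0,0],(v-K[1,2])/K[1,1],1]);return z["xyz"]+w*((o-z["xyz"])@n)/(w@n)
for v in(110,140,180,240):
    row=np.where((hsv[v,150:380,1]<45))[0]+150;a,b_=ray(row.min(),v),ray(row.max(),v);print(v,row.min(),row.max(),(a+b_)/2,np.linalg.norm(a-b_))
R=axR(-up,-n);go(p+n*(.034-.0187),R);go(p+n*.088,R);go(p+n*.0147,R)
E
```

```text
panel [0.5408 0.2171 0.0843] [-0.5738  0.0218  0.8187] 16051 22400 tilt 35.04305902029503 psi -2.1786419484489503
2096 bar rect ((0.012207988649606705, -0.0013964558020234108), (0.017529994249343872, 0.08716574311256409), 89.58258056640625) h 0.04090983082759448
bar dir vs upslope deg -0.30743697
axis on panel [0.5463 0.2153 0.0882] extent 0.08720294
hub c -0.024718979819324836 0.038615976427385075 -0.03564244890314801 0.03057987296499298 u0 0.006792359 v0 -0.0015759647
110 163 362 [0.4974 0.2164 0.054 ] 0.16891382108205905
140 166 359 [0.5182 0.2157 0.0685] 0.16843618851016606
180 170 356 [0.5478 0.2151 0.0893] 0.16866196992926283
240 175 360 [0.597  0.2177 0.1237] 0.1781801948773209
TURN units [-0.02 -0.   -0.02]  then SHIFT units [0.06 0.18 3.79]
TURN units [-0.02 -0.   -0.02]  then SHIFT units [0.06 0.18 1.37]
TURN units [-0.02 -0.   -0.02]  then SHIFT units [0.06 0.18 3.81]
```

```bash
python3 -m crank '.06 .18 .6 0 0 0 1;0 0 .8 0 0 0 1;0 0 .8 0 0 0 1;0 0 .8 0 0 0 .2;0 0 .8 0 0 0 -.2' 60; python3 -m crank '0 0 0 0 0 0 -1;0 0 0 0 0 0 -1;0 0 0 0 0 0 -1;0 0 0 0 0 0 -1;0 0 0 0 0 0 -1' 60
python3 -c "
from h import *
n,up=con(-2.2);s=readout.get_state();print(s['joint_positions']);R=axR(-up,-n);p=np.array([.5465,.2153,.088]);go(p+n*.0153,R)
y2=np.cross(n,up);go(p+n*.0153,axR(-y2,-n))"
```

```text
time_s: 4.53
eef_pos: [0.5384, 0.2135, 0.1005]
eef_rot: [[-0.818, 0.043, 0.574], [0.035, 0.999, -0.025], [-0.574, -0.0, -0.819]]
ft_force: [-0.2, 0.1, -0.4]
finger_gap: 0.0518
finger_force: 0.0
time_s: 5.15
eef_pos: [0.5374, 0.2156, 0.101]
eef_rot: [[-0.819, 0.04, 0.573], [0.034, 0.999, -0.022], [-0.573, 0.001, -0.819]]
ft_force: [7.1, 3.7, -13.5]
finger_gap: 0.0167
finger_force: 59.4
[ 32.64874375   3.41981262 -51.43963103   5.26678064 -19.1217208
  29.83575962]
TURN units [ 0.   -0.   -0.03]  then SHIFT units [0.   0.   0.02]
TURN units [  0.    -0.   -19.66]  then SHIFT units [-0.    0.    0.02]
```

```bash
python3 -m crank '0 0 0 0 0 -1 -1;0 0 0 0 0 -1 -1;0 0 0 0 0 -1 -1;0 0 0 0 0 -1 -1;0 0 0 0 0 -1 -1' | grep -E 'rot|force'; python3 -m crank '0 0 0 0 0 -1 -1;0 0 0 0 0 -1 -1;0 0 0 0 0 -1 -1;0 0 0 0 0 -1 -1;0 0 0 0 0 -1 -1'| grep -E 'rot|force'; python3 -m crank '0 0 0 0 0 -1 -1;0 0 0 0 0 -1 -1;0 0 0 0 0 -1 -1;0 0 0 0 0 -1 -1;0 0 0 0 0 -1 -1'| grep -E 'rot|force'; python3 -m crank '0 0 0 0 0 -1 -1;0 0 0 0 0 -1 -1;0 0 0 0 0 -1 -1;0 0 0 0 0 -1 -1;0 0 0 0 0 -.65 -1'; python3 -m crank '0 0 0 0 0 0 -1;0 0 0 0 0 0 -1;0 0 0 0 0 0 0;0 0 0 0 0 0 1;0 0 0 0 0 0 1'
```

```text
eef_rot: [[-0.769, -0.282, 0.573], [-0.359, 0.933, -0.024], [-0.528, -0.224, -0.819]]
ft_force: [6.9, 0.9, -12.5]
finger_force: 59.6
eef_rot: [[-0.599, -0.558, 0.574], [-0.694, 0.719, -0.026], [-0.399, -0.414, -0.818]]
ft_force: [7.6, -2.6, -10.7]
finger_force: 59.5
eef_rot: [[-0.335, -0.746, 0.575], [-0.92, 0.392, -0.027], [-0.205, -0.538, -0.817]]
ft_force: [10.0, -2.5, -10.9]
finger_force: 59.5
time_s: 7.65
eef_pos: [0.5392, 0.2134, 0.1023]
eef_rot: [[-0.042, -0.816, 0.576], [-0.999, 0.032, -0.027], [0.004, -0.577, -0.817]]
ft_force: [13.2, -4.0, -11.8]
finger_gap: 0.0169
finger_force: 59.2
time_s: 8.28
eef_pos: [0.5383, 0.2154, 0.1018]
eef_rot: [[-0.04, -0.817, 0.575], [-0.999, 0.033, -0.023], [-0.0, -0.575, -0.818]]
ft_force: [0.7, 0.3, 0.1]
finger_gap: 0.0706
finger_force: 0.0
```

```bash
python3 -m crank '0 0 -.5 0 0 0 1;0 0 -1 0 0 0 1;0 0 -1 0 0 0 1;0 0 -1 0 0 0 1;0 0 -.5 0 0 0 1' | grep -E 'pos|force'
python3 -m crank '0 0 0 0 0 0 1'| grep -E 'pos|time'
python3 - <<'E'
from h import *
np.set_printoptions(precision=4,suppress=True)
c=vision.get_calibration("wrist");im,d=vision.snapshot("wrist");P=cloud(d,c);V=cv2.cvtColor(im,cv2.COLOR_BGR2HSV)[...,2]
n,up=con(-2.2);yl=np.cross(n,up);A=np.array([.5465,.2153,.088])
D=P[V<75];D=D[d[V<75]>0]-A;h=D@n;L=np.stack([D@up,D@yl],1);m=(h>.036)&(h<.047)&(np.linalg.norm(L,axis=1)<.06);L=L[m].astype(np.float32)
print(len(L),cv2.minAreaRect(L),"up range",L[:,0].min(),L[:,0].max(),"left range",L[:,1].min(),L[:,1].max(),readout.get_state()['joint_positions'])
E
```

```text
eef_pos: [0.4691, 0.2186, 0.2012]
ft_force: [0.4, 0.6, 0.2]
finger_force: 0.0
time_s: 9.02
eef_pos: [0.4697, 0.2188, 0.2009]
2044 ((0.002283367794007063, 0.0026837997138500214), (0.017511291429400444, 0.08676426857709885), 0.3792586922645569) up range -0.0065763397 0.011168129 left range -0.0406838 0.046069056 [ 38.9745 -10.9641 -48.3814  24.6763 -22.2829 -54.317 ]
```

OFF is confirmed: the nose points left (46 mm against 41 mm). Next is the viewing pose over the chute.

```bash
cat >> h.py <<'E'
def chu(yaw,tilt=20):
    c,s=np.cos(np.radians(yaw)),np.sin(np.radians(yaw));ct,st=np.cos(np.radians(tilt)),np.sin(np.radians(tilt))
    return np.array([ct*c,ct*s,st]),np.array([-s,c,0]),np.array([-st*c,-st*s,ct])
E
python3 - <<'E'
from h import *
x,y,n=chu(7.5);R=axR(-y,-n);go(np.array([.505,-.217,.0755])+x*.065+n*.2,R)
E
```

```text
TURN units [-3.3  -0.98 -1.9 ]  then SHIFT units [14.55 -0.07 -3.02]
```

```bash
python3 -m crank '0 0 -.7 -.825 -.245 -.475 1;0 0 -.7 -.825 -.245 -.475 1;0 0 -.8 -.825 -.245 -.475 1;0 0 -.8 -.825 -.245 -.475 1;.55 0 0 0 0 0 1' >/dev/null
python3 -m crank '1 0 0 0 0 0 1;1 0 0 0 0 0 1;1 0 0 0 0 0 1;1 0 0 0 0 0 1;1 0 0 0 0 0 1' >/dev/null
python3 -m crank '1 0 0 0 0 0 1;1 0 0 0 0 0 1;1 0 0 0 0 0 1;1 0 0 0 0 0 1;1 0 0 0 0 0 1' >/dev/null
python3 -m crank '1 0 0 0 0 0 1;1 0 0 0 0 0 1;1 0 0 0 0 0 1;1 0 0 0 0 0 1;0 0 0 0 0 0 1'
python3 - <<'E'
from h import *
s=readout.get_state();print(s['joint_positions'])
c=vision.get_calibration("wrist");im,d=vision.snapshot("wrist");np.savez("w2.npz",im=im,d=d,**c);cv2.imwrite("pics/w2.png",im)
E
```

```text
time_s: 11.58
eef_pos: [0.4823, -0.2173, 0.2767]
eef_rot: [[0.126, -0.933, 0.336], [-0.992, -0.119, 0.043], [-0.0, -0.339, -0.941]]
ft_force: [-0.4, -0.3, -0.0]
finger_gap: 0.0852
finger_force: 0.0
[ -31.96677267   -4.07240045  -25.1582918    53.31406567   12.38812323
 -127.52315272]
```

View pics/w2.png

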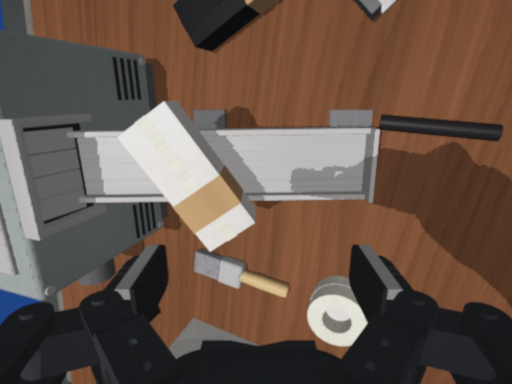

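The wrist view shows the carton skewed, with top corners near (120,137), (165,102), (254,215) and (210,248). The rails lie at rows 131 and 199, and the end stop is at column 375.

```bash
cat > m2.py <<'E'
from h import *
import sys
np.set_printoptions(precision=4,suppress=True)
z=np.load(sys.argv[1]);P=cloud(z["d"],z)
o,n,b=plane(P[145:190,262:360].reshape(-1,3));print("floor",o,n,b.sum(),"tilt",np.degrees(np.arccos(n[2])))
x=np.array([np.cos(.13),np.sin(.13),0]);
for k in range(2):
    x-=n*(x@n);x/=np.linalg.norm(x);y=np.cross(n,x)
    L=(P[95:260,70:390].reshape(-1,3)-o)@np.stack([x,y,n],1)
    T=L[(abs(L[:,2]-.012)<.003)&(L[:,0]>-.09)&(L[:,0]<.03)];
    f=[cv2.fitLine(T[s*T[:,1]>.025][:,:2].astype(np.float32),1,0,.01,.01).ravel() for s in(1,-1)]
    sl=[q[1]/q[0] for q in f];c=[q[3]-sl[i]*q[2] for i,q in enumerate(f)]
    print("slopes",sl,"offsets",c,"n",len(T));m=np.mean(sl);y0=np.mean(c)
    if k==0:x=x+y*m
S=L[(L[:,2]>.019)&(L[:,2]<.03)&(L[:,0]<0)&(abs(L[:,1])<.045)];print("stop top x",np.percentile(S[:,0],[2,25,50,75,98]),len(S),"h",np.median(S[:,2]))
F=L[(abs(L[:,2])<.004)&(abs(L[:,1]-y0)<.02)&(L[:,0]<0)];print("floor min x",np.percentile(F[:,0],[0,.5,1]))
C=L[(L[:,2]>.052)&(L[:,2]<.064)&(L[:,0]<.2)&(abs(L[:,1])<.09)];r=cv2.minAreaRect(C[:,:2].astype(np.float32));print("carton top",r,len(C),"h",np.median(C[:,2]))
c=o+x*r[0][0]+y*r[0][1]+n*np.median(C[:,2]);print("top centre",c)
sx=np.percentile(S[:,0],90)
org=o+x*(sx+.07)+y*y0;print("chute origin",org,"yaw",np.degrees(np.arctan2(x[1],x[0])),"carton local",(c-org)@np.stack([x,y,n],1))
np.savez("fr.npz",o=org,x=x,y=y,n=n,c=c)
E
python3 m2.py w2.npz
```

```text
floor [ 0.4936 -0.213   0.0717] [-0.3391 -0.0461  0.9396] 4374 tilt 20.014835726120523
slopes [np.float32(0.0025654018), np.float32(0.0003286374)] offsets [np.float32(0.029608186), np.float32(-0.041644257)] n 1110
slopes [np.float32(-0.008798194), np.float32(-0.0011183298)] offsets [np.float32(0.029671306), np.float32(-0.041644275)] n 1106
stop top x [-0.0634 -0.0618 -0.0601 -0.0591 -0.0584] 483 h 0.02451239727360562
floor min x [-0.0595 -0.0592 -0.059 ]
carton top ((0.1240728497505188, -0.0003724023699760437), (0.05724847689270973, 0.14037635922431946), 34.30183410644531) 8735 h 0.057203270424239026
top centre [ 0.5898 -0.2008  0.1679]
chute origin [ 0.5049 -0.2175  0.0755] yaw 7.497386161512526 carton local [0.1128 0.0056 0.0572]
```

```bash
python3 - <<'E'
from h import *
f=np.load("fr.npz");x,y,n,c=f["x"],f["y"],f["n"],f["c"];a=np.radians(34.3)
w=x*np.cos(a)+y*np.sin(a);R=axR(np.cross(-w,-n),-n);print(R[:,1]@w)
go(c+n*.05,R);go(c-n*.026,R)
E
```

```text
-1.0
TURN units [ 0.05 -0.01 -7.52]  then SHIFT units [ 1.2  -1.81  2.99]
TURN units [ 0.05 -0.01 -7.52]  then SHIFT units [ 1.2  -1.81  5.52]
```

```bash
python3 -m crank '0 0 0 0 0 -.94 1;0 0 0 0 0 -.94 1;0 0 0 0 0 -.94 1;0 0 0 0 0 -.94 1;0 0 0 0 0 -.94 1' >/dev/null
python3 -m crank '0 0 0 0 0 -.94 1;0 0 0 0 0 -.94 1;0 0 0 0 0 -.94 1;.6 -.9 .7 0 0 0 1;.6 -.9 .7 0 0 0 1' >/dev/null
python3 -m crank '0 0 .8 0 0 0 1;0 0 .8 0 0 0 1;0 0 0 0 0 0 1;0 0 0 0 0 0 1'
python3 - <<'E'
from h import *
f=np.load("fr.npz");x,y,n,c=f["x"],f["y"],f["n"],f["c"];a=np.radians(34.3)
w=x*np.cos(a)+y*np.sin(a);R=axR(np.cross(-w,-n),-n)
go(c-n*.026,R);print(readout.get_state()['joint_positions'])
cc=vision.get_calibration("wrist");im,d=vision.snapshot("wrist");P=cloud(d,cc);L=(P.reshape(-1,3)-c)@np.stack([x,y,n],1)
V=cv2.cvtColor(im,cv2.COLOR_BGR2HSV)[...,2].ravel()
C=L[(abs(L[:,2])<.007)&(np.hypot(L[:,0],L[:,1])<.09)&(V>70)];r=cv2.minAreaRect(C[:,:2].astype(np.float32));print(r,np.median(C[:,2]))
E
```

```text
time_s: 13.38
eef_pos: [0.573, -0.2022, 0.2162]
eef_rot: [[0.635, -0.695, 0.338], [-0.748, -0.662, 0.043], [0.194, -0.281, -0.94]]
ft_force: [0.1, -0.3, 0.3]
finger_gap: 0.0854
finger_force: 0.0
TURN units [ 0.03 -0.02  0.03]  then SHIFT units [0.01 0.03 2.57]
[ -25.16050009    5.35675223  -23.78889795   43.85033947   10.5479991
 -155.51826692]
((0.0001173652708530426, 0.0005008578300476074), (0.0567491352558136, 0.14091846346855164), 34.14187240600586) -5.115329340702534e-05
```

```bash
python3 -m crank '0 0 .7 0 0 0 1;0 0 .7 0 0 0 1;0 0 .7 0 0 0 1;0 .03 .47 0 0 0 1;0 0 0 0 0 0 .6' 45|grep -E "pos|ft_"; python3 -m crank '0 0 0 0 0 0 .3;0 0 0 0 0 0 0;0 0 0 0 0 0 -1;0 0 0 0 0 0 -1;0 0 0 0 0 0 -1' 45
python3 -m crank '0 0 -.3 0 0 0 -1;0 0 -.5 0 0 0 -1;0 0 -.7 0 0 0 -1;0 0 -.7 0 0 0 -1;0 0 0 0 0 0 -1' 45
```

```text
eef_pos: [0.598, -0.1998, 0.1424]
ft_force: [-0.2, 0.1, 0.2]
time_s: 14.68
eef_pos: [0.5988, -0.2002, 0.1441]
eef_rot: [[0.634, -0.695, 0.339], [-0.749, -0.662, 0.043], [0.195, -0.281, -0.94]]
ft_force: [-3.5, 1.1, 5.7]
finger_gap: 0.0554
finger_force: 48.5
time_s: 15.3
eef_pos: [0.5771, -0.2035, 0.2077]
eef_rot: [[0.633, -0.695, 0.341], [-0.748, -0.662, 0.041], [0.197, -0.282, -0.939]]
ft_force: [0.2, -0.1, -1.6]
finger_gap: 0.0551
finger_force: 48.0
```

```bash
r=1; python3 -m crank '0 0 0 0 0 .97 -1;0 0 0 0 0 .97 -1;0 0 0 0 0 .97 -1;0 0 0 0 0 .97 -1;0 0 0 0 0 .97 -1' >/dev/null
python3 -m crank '0 0 0 0 0 .97 -1;0 0 0 0 0 .97 -1;0 0 0 0 0 .97 -1;0 0 0 0 0 .97 -1;0 0 0 0 0 .97 -1' >/dev/null
python3 -m crank '0 0 0 0 0 .97 -1;0 0 0 0 0 .97 -1;0 0 0 0 0 .97 -1;0 0 0 0 0 .97 -1;0 0 0 0 0 .97 -1' >/dev/null
python3 -m crank '0 0 0 0 0 .97 -1;0 0 0 0 0 .97 -1;0 0 0 0 0 .97 -1;0 0 0 0 0 .97 -1;0 0 0 0 0 .97 -1' >/dev/null
python3 -m crank '0 0 0 0 0 .97 -1;0 0 0 0 0 .97 -1;0 0 0 0 0 .97 -1;0 0 0 0 0 .97 -1;0 0 0 0 0 .97 -1' >/dev/null
python3 -m crank '0 0 0 0 0 .97 -1;0 0 0 0 0 .97 -1;0 0 0 0 0 .9 -1;0 0 0 0 0 0 -1;0 0 0 0 0 0 -1'
cat > g.py <<'E'
from h import *
f=np.load("fr.npz");x,y,n,o=f["x"],f["y"],f["n"],f["o"]
R=axR(-x,-n)
s=readout.get_state();M=np.stack([x,y,n],1);p=np.array(s["eef_pos"]);print("TCP in chute mm",((p-o)@M*1000).round(1),"tool y in chute",(np.array(s["eef_rot"])[:,1]@M).round(3),"ft chute",(np.array(s["ft_force"])@M).round(1))
E
python3 - <<'E'
from g import *
g=np.array([.5988,-.2002,.1441]);print("grip TCP in chute",((g-o)@M*1000).round(1),s["joint_positions"])
go(o+x*.012+n*.05,R)
E
```

```text
time_s: 19.05
eef_pos: [0.576, -0.2026, 0.2045]
eef_rot: [[-0.932, -0.135, 0.337], [-0.128, 0.991, 0.044], [-0.34, -0.003, -0.94]]
ft_force: [-0.6, -1.3, -1.3]
finger_gap: 0.0552
finger_force: 47.9
TCP in chute mm [112.2   5.7  96.4] tool y in chute [-0.006  1.    -0.002] ft chute [-1.2 -1.2 -0.9]
grip TCP in chute [113.1   5.   31.8] [-25.04762923   6.14497754 -24.48240779  42.38878552  10.50118605
 -31.28237477]
TURN units [-0.03 -0.03  0.07]  then SHIFT units [ 3.34 -0.19  1.55]
```

```bash
python3 -m crank '.8 -.05 0 0 0 .07 -1;.9 -.05 .2 0 0 0 -1;.9 -.05 .6 0 0 0 -1;.7 -.04 .7 0 0 0 -1;0 0 0 0 0 0 -1'|grep time;python3 -m crank '0 0 0 0 0 0 -1'|grep time
python3 - <<'E'
from g import *
go(o+x*.012+n*.0205,R)
for nm in("wrist","side"):
    cc=vision.get_calibration(nm);im,d=vision.snapshot(nm);P=cloud(d,cc);L=(P.reshape(-1,3)-o)@M
    S=cv2.cvtColor(im,cv2.COLOR_BGR2HSV)[...,2].ravel()
    zt=p@[0,0,0];top=((p-o)@n)+.0252
    C=L[(abs(L[:,2]-top)<.006)&(abs(L[:,0])<.11)&(abs(L[:,1])<.06)&(S>70)];print(nm,top,len(C),cv2.minAreaRect(C[:,:2].astype(np.float32)),np.median(C[:,2]),np.percentile(C[:,0],[1,99]))
E
```

```text
time_s: 19.68
time_s: 19.8
TCP in chute mm [14.9 -0.9 52.7] tool y in chute [ 0.     1.    -0.003] ft chute [ 0.4 -0.8 -2.3]
TURN units [-0.04 -0.   -0.01]  then SHIFT units [0.1  0.03 1.07]
wrist 0.07788349727684798 31817 ((-0.0006234012544155121, -0.0006878338754177094), (0.0824788361787796, 0.10858999192714691), 89.5029525756836) 0.0780818455320478 [-0.05418217  0.0480724 ]
side 0.07788349727684798 869 ((0.017336886376142502, -0.007262304425239563), (0.13976499438285828, 0.07054243236780167), 0.8430449962615967) 0.07797766109819805 [-0.05154272  0.08610663]
```

```bash
python3 -m crank '0 .03 .3 0 0 0 -1;0 0 .3 0 0 0 -1;0 0 .2 0 0 0 -1;0 0 .15 0 0 0 -1;0 0 0 0 0 0 -1'|grep -E "time|ft"; python3 g.py; python3 -m crank '0 0 .1 0 0 0 -1;0 0 0 0 0 0 -1'|grep -E "time|ft"; python3 g.py
```

```text
time_s: 20.52
ft_force: [-0.0, -0.6, -2.2]
TCP in chute mm [13.   0.8 23. ] tool y in chute [ 0.001  1.    -0.002] ft chute [-0.8 -0.6 -2.1]
time_s: 20.78
ft_force: [-0.3, 0.7, -1.3]
TCP in chute mm [13.4  0.5 20.4] tool y in chute [ 0.001  1.    -0.003] ft chute [-0.6  0.7 -1.2]
```

```bash
python3 -m crank '.15 0 .02 0 0 0 -1;.12 0 0 0 0 0 -1;0 0 0 0 0 0 -1'|grep -E "time"; python3 g.py; python3 -m crank '.06 0 0 0 0 0 -1;.06 0 0 0 0 0 -1;0 0 0 0 0 0 -1'|grep -E "time"; python3 g.py;python3 -m crank '.05 0 0 0 0 0 -1;0 0 0 0 0 0 -1'|grep -E "time"; python3 g.py
```

```text
time_s: 21.15
TCP in chute mm [ 4.8  0.4 20. ] tool y in chute [ 0.002  1.    -0.003] ft chute [-0.5  0.3  1.9]
time_s: 21.52
TCP in chute mm [ 1.9  0.3 20. ] tool y in chute [ 0.001  1.    -0.003] ft chute [ 0.2 -0.8  2.8]
time_s: 21.78
TCP in chute mm [ 0.5  0.3 20. ] tool y in chute [ 0.001  1.    -0.003] ft chute [1.5 0.8 2.3]
```

```bash
python3 -m crank '.05 0 0 0 0 0 -1;0 0 0 0 0 0 -1'|grep -E "time"; python3 g.py;python3 -m crank '.05 0 0 0 0 0 -1;0 0 0 0 0 0 -1'|grep -E "time"; python3 g.py;python3 -m crank '.05 0 0 0 0 0 -1;0 0 0 0 0 0 -1'|grep -E "time"; python3 g.py
```

```text
time_s: 22.02
TCP in chute mm [-0.6  0.3 20.1] tool y in chute [ 0.001  1.    -0.003] ft chute [ 4.1 -0.5  1.9]
time_s: 22.28
TCP in chute mm [-0.7  0.4 20.3] tool y in chute [-0.     1.    -0.002] ft chute [7.5 1.1 1.7]
time_s: 22.52
TCP in chute mm [-0.7  0.4 20.6] tool y in chute [-0.001  1.    -0.002] ft chute [9.6 2.2 0.6]
```

```bash
python3 -m crank '0 0 .02 0 0 0 -.2;0 0 0 0 0 0 .4;0 0 0 0 0 0 1;0 0 0 0 0 0 1;0 0 -.4 0 0 0 1'|grep -E "time|ft|gap"; python3 -m crank '0 0 -1 0 0 0 1;0 0 -1 0 0 0 1;0 0 -1 0 0 0 1;0 0 -1 0 0 0 1;0 0 0 0 0 0 1'|grep -E "time|ft"
python3 - <<'E'
from g import *
for nm in("wrist","side"):
    cc=vision.get_calibration(nm);im,d=vision.snapshot(nm);P=cloud(d,cc);L=(P.reshape(-1,3)-o)@M
    if nm=="side": cv2.imwrite("pics/s3.png",cv2.resize(im[160:310,190:350],None,fx=3.5,fy=3.5,interpolation=2))
    V=cv2.cvtColor(im,cv2.COLOR_BGR2HSV)[...,2].ravel()
    C=L[(abs(L[:,2]-.045)<.005)&(abs(L[:,0])<.12)&(abs(L[:,1])<.06)&(V>70)];print(nm,len(C),cv2.minAreaRect(C[:,:2].astype(np.float32)))
    C=C[abs(C[:,1])<.025];print(np.c_[C[:,:2],np.ones(len(C))].shape,"h=ax+by+c",np.linalg.lstsq(np.c_[C[:,:2],np.ones(len(C))],C[:,2],rcond=None)[0].round(4),np.percentile(C[:,0],[.5,99.5]))
n2,up=con(-2.2);A=np.array([.5465,.2153,.088]);yl=np.cross(n2,up)
go(A+n2*.13,axR(-yl,-n2));print(s["joint_positions"])
E
```

```text
time_s: 23.15
ft_force: [-0.2, 0.4, 0.6]
finger_gap: 0.0854
time_s: 23.78
ft_force: [-0.1, -0.1, -0.6]
TCP in chute mm [ -2.5  -0.4 154. ] tool y in chute [ 0.001  1.    -0.006] ft chute [-0.3 -0.1 -0.5]
wrist 10541 ((-9.215623140335083e-05, 0.000687815248966217), (0.14007048308849335, 0.0565464086830616), 0.03704818710684776)
(9412, 3) h=ax+by+c [0.0018 0.0006 0.0453] [-0.07000127  0.06877914]
side 1072 ((0.0013649091124534607, 0.000885283574461937), (0.1401270180940628, 0.060161251574754715), 0.5282549262046814)
(901, 3) h=ax+by+c [-0.0004  0.0001  0.045 ] [-0.06769262  0.07063363]
TURN units [  3.25  -1.79 -17.64]  then SHIFT units [-14.77   0.27   0.7 ]
[-35.27141782  -4.93206326 -33.588935    46.11269355  13.3040567
 -40.88640528]
```

View pics/s3.png

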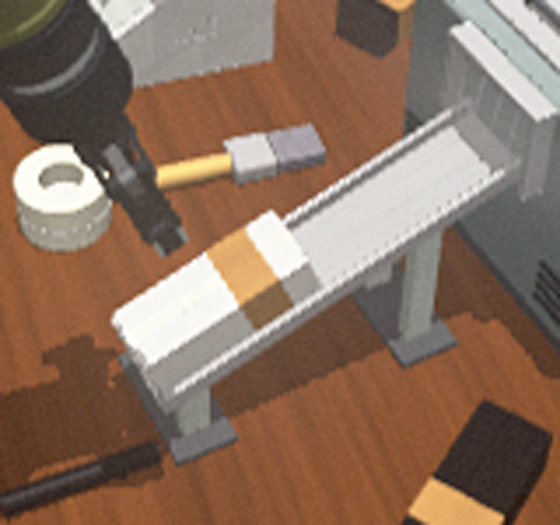

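The side crop shows the carton flat between the rails against the stop (115,320)-(180,390), and the fit puts it within 1 mm of the seat. Next I switch back on.

```bash
python3 -m crank '0 0 -.2 .18 -.1 -.98 1;0 0 -.2 .18 -.1 -.98 1;0 0 -.2 .18 -.1 -.98 1;0 0 0 .18 -.1 -.98 1;0 0 0 .18 -.1 -.98 1' >/dev/null
python3 -m crank '0 0 0 .18 -.1 -.98 1;0 0 0 .18 -.1 -.98 1;0 0 0 .18 -.1 -.98 1;0 0 0 .18 -.1 -.98 1;0 0 0 .18 -.1 -.98 1' >/dev/null
python3 -m crank '0 0 0 .18 -.1 -.98 1;0 0 0 .18 -.1 -.98 1;0 0 0 .18 -.1 -.98 1;0 0 0 .18 -.1 -.98 1;0 0 0 .18 -.1 -.98 1' >/dev/null
python3 -m crank '0 0 0 .18 -.1 -.98 1;0 0 0 .18 -.1 -.98 1;0 0 0 .18 -.1 -.98 1;-.7 0 0 0 0 0 1;-1 0 0 0 0 0 1' >/dev/null
python3 -m crank '-1 0 0 0 0 0 1;-1 0 0 0 0 0 1;-1 0 0 0 0 0 1;-1 0 0 0 0 0 1;-1 0 0 0 0 0 1' >/dev/null
python3 -m crank '-1 0 0 0 0 0 1;-1 0 0 0 0 0 1;-1 0 0 0 0 0 1;-1 0 0 0 0 0 1;-1 0 0 0 0 0 1' >/dev/null
python3 -m crank '-1 0 0 0 0 0 1;-1 0 0 0 0 0 1;-1 0 0 0 0 0 1;0 0 0 0 0 0 1'
cat > c.py <<'E'
from h import *
n2,up=con(-2.2);A=np.array([.5465,.2153,.088]);yl=np.cross(n2,up)
s=readout.get_state();print(s["joint_positions"])
go(A+n2*.0153,axR(-yl,-n2));go(A+n2*.0153,axR(-up,-n2))
E
python3 c.py
```

```text
time_s: 28.12
eef_pos: [0.4592, 0.2176, 0.2323]
eef_rot: [[-0.034, -0.82, 0.571], [-0.999, 0.028, -0.019], [-0.0, -0.571, -0.821]]
ft_force: [0.7, 0.1, -0.2]
finger_gap: 0.0851
finger_force: 0.0
[ 39.65383601 -13.84854023 -45.69324011  30.65036246 -22.28748034
 -53.9205871 ]
TURN units [0.03 0.03 0.05]  then SHIFT units [-0.03  0.38  5.1 ]
TURN units [ 0.05 -0.   19.68]  then SHIFT units [0.38 0.03 5.1 ]
```

```bash
python3 -m crank '-.03 .38 0 .03 .03 .05 1;0 0 1 0 0 0 1;0 0 1 0 0 0 1;0 0 1 0 0 0 1;0 0 1 0 0 0 .6' 60|grep ft; python3 -m crank '0 0 .6 0 0 0 .3;0 0 .5 0 0 0 -.2;0 0 0 0 0 0 -.4;0 0 0 0 0 0 -1;0 0 0 0 0 0 -1' 60|grep ft; python3 -m crank '0 0 0 0 0 0 -1;0 0 0 0 0 0 -1;0 0 0 0 0 0 -1'; python3 c.py
```

```text
ft_force: [0.9, 0.8, 0.1]
ft_force: [12.2, -3.2, -8.7]
time_s: 29.75
eef_pos: [0.5387, 0.2122, 0.1027]
eef_rot: [[-0.044, -0.816, 0.576], [-0.999, 0.036, -0.026], [0.0, -0.576, -0.817]]
ft_force: [11.1, -3.2, -9.2]
finger_gap: 0.0167
finger_force: 59.2
[ 32.36556359   3.20237574 -51.53119559   5.21637859 -19.26094698
 -60.3082058 ]
TURN units [-0.04 -0.04 -0.06]  then SHIFT units [-0.11  0.07  0.04]
TURN units [-0.07  0.   19.57]  then SHIFT units [0.07 0.11 0.04]
```

```bash
python3 -m crank '-.05 .03 0 0 0 1 -1;0 0 0 0 0 1 -1;0 0 0 0 0 1 -1;0 0 0 0 0 1 -1;0 0 0 0 0 1 -1' | grep -E 'ft'; python3 -m crank '0 0 0 0 0 1 -1;0 0 0 0 0 1 -1;0 0 0 0 0 1 -1;0 0 0 0 0 1 -1;0 0 0 0 0 1 -1'| grep -E 'ft'; python3 -m crank '0 0 0 0 0 1 -1;0 0 0 0 0 1 -1;0 0 0 0 0 1 -1;0 0 0 0 0 1 -1;0 0 0 0 0 1 -1'| grep -E 'ft'; python3 -m crank '0 0 0 0 0 1 -1;0 0 0 0 0 1 -1;0 0 0 0 0 1 -1;0 0 0 0 0 1 -1;0 0 0 0 0 .7 -1'; python3 -m crank '0 0 0 0 0 0 -1;0 0 0 0 0 0 0;0 0 0 0 0 0 1;0 0 0 0 0 0 1;0 0 0 0 0 0 1' | grep -E "ft|gap"
python3 -m crank '0 0 -.5 0 0 0 1;0 0 -1 0 0 0 1;0 0 -1 0 0 0 1;0 0 -1 0 0 0 1;0 0 -.5 0 0 0 1' | grep -E 'pos|force'
python3 -m crank '0 0 0 0 0 0 1'| grep -E 'pos|time'
python3 - <<'E'
from h import *
np.set_printoptions(precision=4,suppress=True)
c=vision.get_calibration("wrist");im,d=vision.snapshot("wrist");P=cloud(d,c);V=cv2.cvtColor(im,cv2.COLOR_BGR2HSV)[...,2]
n,up=con(-2.2);yl=np.cross(n,up);A=np.array([.5465,.2153,.088])
D=P[V<75];D=D[d[V<75]>0]-A;h=D@n;L=np.stack([D@up,D@yl],1);m=(h>.036)&(h<.047)&(np.linalg.norm(L,axis=1)<.06);L=L[m].astype(np.float32)
print(len(L),cv2.minAreaRect(L),"up range",L[:,0].min(),L[:,0].max(),"left range",L[:,1].min(),L[:,1].max())
im,_=vision.snapshot("scene");cv2.imwrite("pics/end.png",im)
E
```

```text
ft_force: [7.9, -7.2, -5.7]
ft_force: [5.0, -3.5, -7.2]
ft_force: [4.9, 0.6, -8.1]
time_s: 32.25
eef_pos: [0.5361, 0.2158, 0.1007]
eef_rot: [[-0.819, 0.046, 0.572], [0.042, 0.999, -0.02], [-0.573, 0.008, -0.82]]
ft_force: [5.1, 3.9, -10.5]
finger_gap: 0.0169
finger_force: 60.0
ft_force: [0.0, -0.8, 0.1]
finger_gap: 0.0849
eef_pos: [0.4686, 0.2184, 0.2015]
ft_force: [0.3, -0.6, -0.8]
finger_force: 0.0
time_s: 33.62
eef_pos: [0.4691, 0.2187, 0.2011]
1994 ((0.005503412336111069, -1.7979182302951813e-05), (0.018035227432847023, 0.08743792772293091), 89.84393310546875) up range -0.03821432 0.049221255 left range -0.009042762 0.009016491
```

View pics/end.png

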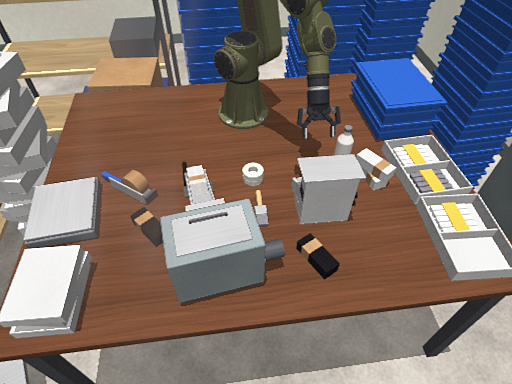

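The handle is fully ON (within 0.2°), the scene view shows the carton seated at about (198,187), and the other things are undisturbed. Handing in.

```bash
python3 -c "
from bench import env
print(env.sign_off())"
```

```text
the job is handed in; nothing more can be done
None
```

The job is handed in: the isolator was switched off first, the carton now lies flat and lengthwise against the end stop (measured within about 1 mm), and the isolator is fully back on, at about 34 s of the 72 s allowed, with nothing else seen to have moved.

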